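# Stack the boot-polish tins in the rack and swing the keeper bar shut

### The job

Swing the rack's red keeper bar wide open and move the walnut spool out of the bay, standing it upright on the floor of the blue spoon rest. Stack every boot-polish tin flat and squarely one on another in a single column on the rack's cork pad, and only then swing the keeper bar shut in front of the column until it clicks fully home in its catch. Leave the other things on the washstand where they stand.

Things in the scene. Friction and masses are not known exactly. Their poses are not given: they have to be found in the camera images.
- tin_a: green closed boot-polish tin, 62 (its x) x 96 (its y) x 28 (z) mm, a pale paper panel on its lid; origin at the centre of its underside, z up. Of the five tins three to five are present; an absent one reads None
- tin_b: red closed boot-polish tin, 62 (its x) x 96 (its y) x 28 (z) mm, a pale paper panel on its lid; origin at the centre of its underside, z up. Of the five tins three to five are present; an absent one reads None
- tin_c: blue closed boot-polish tin, 62 (its x) x 96 (its y) x 28 (z) mm, a pale paper panel on its lid; origin at the centre of its underside, z up. Of the five tins three to five are present; an absent one reads None
- tin_d: yellow closed boot-polish tin, 62 (its x) x 96 (its y) x 28 (z) mm, a pale paper panel on its lid; origin at the centre of its underside, z up. Of the five tins three to five are present; an absent one reads None
- tin_e: copper-coloured closed boot-polish tin, 62 (its x) x 96 (its y) x 28 (z) mm, a pale paper panel on its lid; origin at the centre of its underside, z up. Of the five tins three to five are present; an absent one reads None
- rack: fixed wooden stacking rack, base board 150 (x) x 215 (y) x 12 mm thick, front towards its -x. Two steel back posts (10 mm thick, up to 95 mm above the table) stand at x +43, y +-41 mm; hinge post at x -45, y +75 mm; steel catch block (40 mm high) with a brass spring ball and a thin stop (64 mm high) at y -75 mm. Origin: centre of its underside
- bay (a point): centre of the cork pad (62 x 96 mm, same axes as the rack) on top of the rack's base board, 12 mm above the table: the column of tins stands here, each tin's long side along the rack's y
- keeper (a joint): angle of the red keeper bar about a vertical axis, rad: 0 = shut across the front of the bay (along the rack's y at x -45 mm, 55 mm above the table, 12 mm thick, 8 mm clear of a squarely placed column); grows as its free end swings out to the rack's -x, stop at 1.5. Light friction; a spring ball resists from 0.11 to 0.06 (8 to 10 N at the knob), then holds it shut
- keeper_hinge (a point): on the hinge axis of the keeper bar, 55 mm above the table, at the rack's x -45, y +75 mm
- keeper_knob (a point): centre of the top of the black upright knob (16 mm diameter, standing 31 mm above the bar, top 92 mm above the table) at the free end of the keeper bar, 165 mm from the hinge axis
- spool: walnut spool standing upright, flanges 60 mm diameter and 9 mm thick, waist 40 mm, 50 mm tall; origin at the centre of its underside
- spoon_rest: blue glazed ceramic spoon rest, loose, round flat floor 6 mm above the table, about 104 mm across inside a low rounded rim 15 mm high, with a short tongue to its +x; origin at the centre of the underside of the round part
- pump_bottle: empty frosted plastic pump bottle with a white push head, 64 mm diameter, 177 mm tall; origin at the centre of its underside; to be left alone
- canister: lidded glass canister, 92 mm diameter, 123 mm tall; origin at the centre of its underside; to be left alone
- bulldog_clip: steel bulldog clip lying flat, 62 x 67 x 23 mm; origin at the centre of its underside; to be left alone
- nail_brush: wooden nail brush, bristles down, 45 x 100 x 32 mm; origin at the centre of its underside; to be left alone
- mug: white enamel mug, 76 mm diameter, 80 mm tall, handle at its +y; origin at the centre of its underside; to be left alone
- soap_case: closed green plastic soap case, 75 x 110 x 34 mm; origin at the centre of its underside; to be left alone

How it is judged (in metres and radians):
On the way, in this order (a step that is already met when the one before it is completed fails the run):
1. the keeper bar has been swung wide open (beyond 0.6 rad) (value of joint keeper above 0.6 rad), for 0.1 s.
2. with the keeper bar still open (beyond 0.3 rad), every tin present stands in the column on the cork pad (horizontal distance between each of tin_a, tin_b, tin_c, tin_d, tin_e and bay below 0.012 m and angle between the y axis of each of tin_a, tin_b, tin_c, tin_d, tin_e and the y axis of rack, either way round below 0.12 rad and angle between the z axis of each of tin_a, tin_b, tin_c, tin_d, tin_e and the z axis of rack, either way round below 0.06 rad and value of joint keeper above 0.3 rad), for 0.2 s.
At the end, for the whole second after the job is handed in: Keeper shut past its catch (under 0.03 rad). Tins flat within 0.06 rad, in one column: centre within 12 mm of the pad's centre seen from above, long side within 0.12 rad of the rack's y. Spool upright within 0.12 rad on the spoon rest's floor, within 30 mm of its centre. All at rest (value of joint keeper below 0.03 rad and horizontal distance between each of tin_a, tin_b, tin_c, tin_d, tin_e and bay below 0.012 m and angle between the y axis of each of tin_a, tin_b, tin_c, tin_d, tin_e and the y axis of rack, either way round below 0.12 rad and angle between the z axis of each of tin_a, tin_b, tin_c, tin_d, tin_e and the z axis of rack, either way round below 0.06 rad and horizontal distance between spool and spoon_rest below 0.03 m and angle between spool's own z axis and vertical below 0.12 rad and height (world z) of spool below 0.02 m and linear speed of each of tin_a, tin_b, tin_c, tin_d, tin_e, spool below 0.02 m/s); the robot touches nothing.
It fails at once if the pump bottle or glass canister shifted more than 40 mm or tipped over (distance of any of pump_bottle, canister from where it was at the start of the episode above 0.04 m or angle between any of pump_bottle, canister's own z axis and vertical above 0.4 rad).
It fails at once if the bulldog clip or nail brush shifted more than 40 mm or tipped over (distance of any of bulldog_clip, nail_brush from where it was at the start of the episode above 0.04 m or angle between any of bulldog_clip, nail_brush's own z axis and vertical above 0.4 rad).
It fails at once if the mug or soap case shifted more than 40 mm or tipped over (distance of any of mug, soap_case from where it was at the start of the episode above 0.04 m or angle between any of mug, soap_case's own z axis and vertical above 0.4 rad).
Of tin_a, tin_b, tin_c, tin_d, tin_e only 3 to 5 are there at a start; the rules pass over those that are not, and their reading is None.
At some moment in a run one of spoon_rest may be knocked a few centimetres aside while the robot is not near it.
Once in a run the grip may slacken for a moment while it holds something.
It also fails if it takes over 210 s, if anything falls off the work surface, if the arm or the gripper's body presses on something with over 40 N, if the wrist force passes 120 N, or if a joint passes its speed limit or range.

### The arm

A 6-joint arm with a two-finger parallel gripper is mounted at the origin on the work surface. World frame = base frame: x ahead of the robot, y to its left, z up, the work surface at z = 0. Lengths are in mm, angles in rad, forces in N, time in s.
With the tool pointing down it reaches from about 400 to 925 mm from the base axis. Payload 12.5 kg.
Tool frame: the origin (TCP) lies between the finger pads; the fingertips stand env.tip_extent ahead of it and the grasp point (between the pads) lies 11 mm behind it (env.tip_extent is the distance from the TCP to the fingertips, in mm); z points along the fingers, y is the line along which they close (so a half turn about z gives the same grasp; the last joint's range is limited). The gripper opens to 95 mm and grips with 3 to 60 N. Pads are 20 mm wide; open, the fingers measure 119 mm over their backs; the gripper's body (75 mm by 180 mm) begins 59 mm behind the grasp point.
Start: joints at [1.187, 0.491, 1.559, -0, 1.092, -0.106], TCP at [171.383, 601.061, 222.661] pointing down, gripper open.
Joint ranges: [-3.1, 3.1], [-0.84, 2.19], [0.05, 2.79], [-1.13, 4.28], [0.06, 2.93], [-2.69, 2.69]. Speed limits (rad/s): [2.22, 2.22, 2.79, 3.14, 3.14, 3.14].

### API

Orientations are given as [roll, pitch, yaw] about the fixed x, y, z axes, in that order (R = Rz(yaw) Ry(pitch) Rx(roll)).
In Python, from cell import env gives the robot as it stands.
- The arm moves only by the tool carry_out, never from a script. Its argument "motion" is a list of rows, each a list of 5 numbers: the shift along the tool's x, y, z in mm, then the turn about the tool's z in degrees, then the closure, from 0 (fully open) to 1 (shut). A call has 1 to 12 rows; each row shifts and turns the commanded pose from where the row before left it, along the tool's axes as they then stand; what a row does not reach is not made up. A row lasts 1/10 s, in which the tool goes at most 50 mm and 8.59 degrees, less where a joint would pass 70% of its speed; a pose out of reach is approached as far as the arm can. A call with a gripper value outside its range is refused whole. The fingers move at their own pace and stop on an object; the grip force is fixed at half the most. Time passes only in rows, so rows that do not move let the fingers close. It gives the time, the measured TCP pose, the force, the opening and the grip force at its end, in the units of the state.
- env.state(): the state, without advancing time (a new reading comes with each control period).
- env.read_camera(name): name is "scene" or "top" or "wrist"; returns a dict with "color" (420x560x3 uint8, red, green, blue), "K" (3x3 intrinsics, pixels), "R" (3x3) and "t" (3): a world point X has camera coordinates R X + t; the wrist camera has in their place "hand_eye" (4x4, takes a point from camera to tool coordinates, whose origin is the TCP and whose axes are the flange's). Camera axes: x right, y down, z forward; pixel columns grow to the right and rows downward; lengths in mm; the calibration is good to about 2 mm. The wrist camera is an equidistant fisheye: a pixel r from the principal point sees the ray r / f radians off the axis. A picture is of the moment at which its call begins: read the wrist's pose just before it. There is no depth.
- env.job_done(): hands the job in; it is judged then, once.
The state is a dict: "t": time; "joints": joint angles; "qvel": joint speeds; "tau": joint torques, N m; "eef_pos": TCP position; "tcp_rot": TCP orientation; "ft_force": force on the tool from outside, world axes, zero at the start; "moment": the same for the moment, N m; "opening": opening from 0.0 (shut) to 1.0 (fully open); "grip_force": force on a finger pad.
Only numpy, scipy, OpenCV 4.12 (cv2) and the standard library are available. Lean on these libraries where they do the work, as an engineer would, in place of code of your own. Each camera call takes 0.05 s, during which the arm holds its last target. There are 200 camera calls.

## Working session

There is one attempt and no reset: what is moved stays moved. The work goes in short steps, Python scripts to look and compute and a tool call to move; the robot and the scene stay as the last step left them, time stands still between calls to the robot, and variables do not carry over. Pictures are saved under pics/ and viewed, at most 14 in all, crops included, and the job is handed in when it is done.

Besides the shell and the picture viewer there is one more tool, called after "Call:" in YAML: its name, and indented under it one key for each argument. carry_out: Moves the arm, as the interface text tells. Its arguments: {"type":"object","properties":{"motion":{"type":"array"}},"required":["motion"]}

```bash
mkdir -p pics; ls; python3 - <<'E'
from cell import env
import cv2,numpy as np
s=env.state()
print({k:np.round(v,3) for k,v in s.items()}, env.tip_extent)
for n in ["scene","top","wrist"]:
    c=env.read_camera(n); cv2.imwrite(f"pics/{n}0.png",c["color"][:,:,::-1])
    np.set_printoptions(suppress=True,precision=4)
    for k in c:
        if k!="color": print(n,k,c[k])
E
```

```text
pics
{'t': np.float64(0.0), 'joints': array([ 1.187,  0.492,  1.559, -0.   ,  1.092, -0.106]), 'qvel': array([ 0.   ,  0.   , -0.002, -0.001,  0.001,  0.001]), 'tau': array([-1.0000e-03, -6.1264e+01, -2.5819e+01,  6.9000e-02,  4.8000e-02,
       -0.0000e+00]), 'eef_pos': array([171.3  , 600.799, 222.063]), 'tcp_rot': array([-3.14 , -0.   ,  2.864]), 'ft_force': array([-0.241,  0.339,  0.374]), 'moment': array([ 0.007, -0.007, -0.028]), 'grip_force': np.float64(0.0), 'opening': np.float64(1.003)} 8.0
scene K [[424.0736   0.     274.1352]
 [  0.     424.0736 207.1101]
 [  0.       0.       1.    ]]
scene R [[-0.1472  0.989   0.0142]
 [ 0.7022  0.1146 -0.7027]
 [-0.6966 -0.0934 -0.7114]]
scene t [  94.6889 -329.8614 1725.1527]
top K [[453.407    0.     277.6713]
 [  0.     453.407  215.9345]
 [  0.       0.       1.    ]]
top R [[-0.0044 -1.      0.0034]
 [-0.9893  0.0039 -0.1457]
 [ 0.1457 -0.004  -0.9893]]
top t [  -0.271   561.4057 1401.1265]
wrist K [[325.1923   0.     279.9105]
 [  0.     325.1923 209.988 ]
 [  0.       0.       1.    ]]
wrist hand_eye [[   0.0005   -0.9585   -0.2851   80.7844]
 [   1.        0.0005    0.0002   -0.4046]
 [  -0.0001   -0.2851    0.9585 -162.2827]
 [   0.        0.        0.        1.    ]]
```

View pics/top0.png

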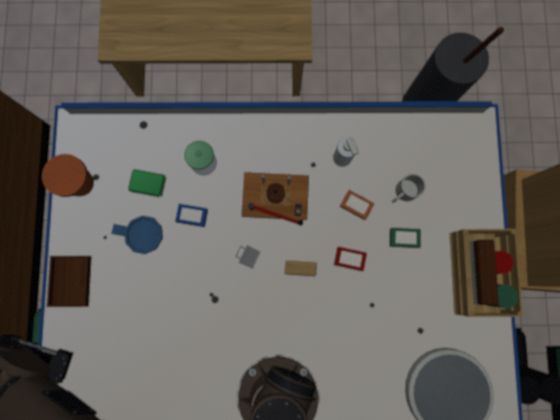

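View pics/scene0.png

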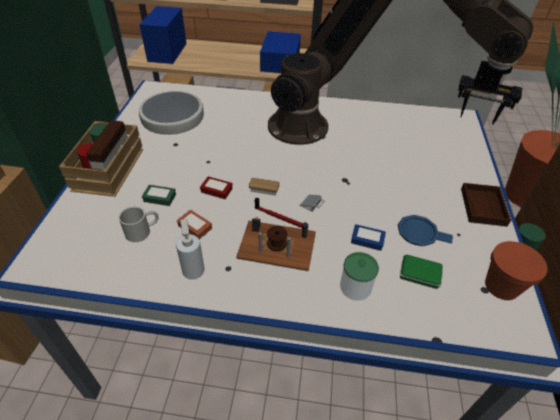

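The four tins (blue, copper, red, green), the rack at about (275,195) with its keeper ajar, and the blue rest at (143,235) are all visible. I'll measure them next.

```bash
cat > h.py <<'E'
import cv2,numpy as np
from scipy.spatial.transform import Rotation as Ro
from cell import env
np.set_printoptions(suppress=True,precision=1)
class Cam:
    def __init__(s,name):
        st=env.state(); c=env.read_camera(name); s.name=name; s.im=c["color"]; s.K=c["K"]
        s.hsv=cv2.cvtColor(s.im,cv2.COLOR_RGB2HSV)
        if name=="wrist":
            A=Ro.from_euler("xyz",st["tcp_rot"]).as_matrix(); H=c["hand_eye"]
            s.M=A@H[:3,:3]; s.o=A@H[:3,3]+st["eef_pos"]
        else: s.M=c["R"].T; s.o=-c["R"].T@c["t"]
    def save(s,f,scale=1,crop=None):
        im=s.im[:,:,::-1]
        if crop: im=im[crop[1]:crop[3],crop[0]:crop[2]]
        cv2.imwrite("pics/"+f,cv2.resize(im,None,fx=scale,fy=scale,interpolation=cv2.INTER_CUBIC))
    def pt(s,uv,z):
        uv=np.atleast_2d(np.asarray(uv,float)); p=(uv-s.K[:2,2])/[s.K[0,0],s.K[1,1]]
        if s.name=="wrist":
            r=np.linalg.norm(p,axis=1,keepdims=True)+1e-9
            d=np.hstack([p/r*np.sin(r),np.cos(r)])
        else: d=np.hstack([p,np.ones((len(p),1))])
        d=d@s.M.T
        return (s.o+d*((z-s.o[2])/d[:,2:]))[:,:2]
    def px(s,X):
        c=(np.asarray(X,float)-s.o)@s.M
        if s.name=="wrist":
            n=np.hypot(c[0],c[1])+1e-9; a=np.arctan2(n,c[2]); return c[:2]/n*a*s.K[0,0]+s.K[:2,2]
        return c[:2]/c[2]*s.K[0,0]+s.K[:2,2]
    def blobs(s,lo,hi,z,amin=30):
        "colour blobs: pixel centre, outline put on plane z: rect centre, (long,short), yaw of long side"
        m=cv2.inRange(s.hsv,np.array(lo),np.array(hi)); out=[]
        for c in cv2.findContours(m,cv2.RETR_EXTERNAL,cv2.CHAIN_APPROX_NONE)[0]:
            if cv2.contourArea(c)<amin: continue
            M=cv2.moments(c); u=np.array([M["m10"],M["m01"]])/M["m00"]
            b=cv2.boxPoints(cv2.minAreaRect(s.pt(c[:,0,:],z).astype(np.float32)))
            e1,e2=b[1]-b[0],b[2]-b[1]; l,sh=(e1,e2) if np.linalg.norm(e1)>np.linalg.norm(e2) else (e2,e1)
            out.append((u,b.mean(0),np.array([np.linalg.norm(l),np.linalg.norm(sh)]),np.round(np.arctan2(l[1],l[0])%np.pi,3)))
        return out
def plan(x,y,z,yaw=None):
    "shift in tool axes and turn (deg) from the present pose; yaw = direction of the closing axis (tool y), mod pi"
    s=env.state(); A=Ro.from_euler("xyz",s["tcp_rot"]).as_matrix()
    d=A.T@(np.array([x,y,z])-s["eef_pos"]); t=0
    if yaw is not None:
        cur=np.arctan2(A[1,1],A[0,1]); t=-((yaw-cur+np.pi/2)%np.pi-np.pi/2)
    print("shift",d,"turn deg",np.degrees(t),"j6",s["joints"][5],"t",s["t"])
E
python3 - <<'E'
from h import *
c=Cam("top")
R={"green":((40,60,30),(85,255,255)),"redcop":((0,110,70),(12,255,255)),"red2":((170,110,70),(180,255,255)),"blue":((95,90,50),(120,255,255)),"wood":((5,60,40),(22,255,255))}
for n,(lo,hi) in R.items():
    for b in c.blobs(lo,hi,12 if n=="wood" else 28,50):
        if 100<b[0][0]<440 and 115<b[0][1]<300: print(n,*b)
for u in [(192,215),(357,204),(350,259),(405,238),(251,207),(300,222),(275,210),(275,185),(310,180)]: print(u,c.hsv[u[1],u[0]])
# pale panels
for n,u in dict(blue=(192,215),cop=(357,204),red=(350,259),green=(405,238)).items():
    x,y=u; print(n,c.pt(u,28))
E
```

```text
green [405.  237.5] [ 492.4 -408.8] [89.6 55.2] 1.53
green [146.4 182.5] [674.6 422.4] [108.3  71.5] 1.38
green [198.7 154.8] [766.1 255.6] [88.9 87.8] 1.567
redcop [350.  258.4] [ 426.6 -231. ] [91.7 56.2] 1.348
redcop [272.8 213. ] [570.2   7.7] [153.9  20.7] 1.228
redcop [356.7 204.5] [ 599.6 -257.6] [89.5 58.1] 1.06
blue [141. 234.] [516.  438.8] [145.4 114. ] 0.854
blue [191.2 214.9] [568.2 274.8] [92.2 56.8] 1.401
wood [300.3 267.9] [397.7 -73.7] [96.8 42. ] 1.5
wood [356.7 204.3] [ 603.2 -260.4] [95.2 63.3] 1.057
wood [275.6 194.9] [631.4   5.7] [211.3 150.8] 1.516
(192, 215) [ 25  11 142]
(357, 204) [ 25  11 141]
(350, 259) [ 30  11 140]
(405, 238) [ 30  11 140]
(251, 207) [128  27  38]
(300, 222) [105  27  19]
(275, 210) [ 14 163  83]
(275, 185) [ 11 176  45]
(310, 180) [ 24   9 137]
blue [[567.4 272.3]]
cop [[ 601.2 -258.6]]
red [[ 424.6 -231.2]]
green [[ 490.6 -408.6]]
```

```bash
python3 - <<'E'
from h import *
c=Cam("top"); c.save("topz.png",2.2,(100,125,440,285)); print(c.pt([(251,207),(300,222)],85), c.pt((143,235),10))
E
```

```text
[[583.2  79.9]
 [535.8 -71.1]] [[505.5 432.1]]
```

View pics/topz.png

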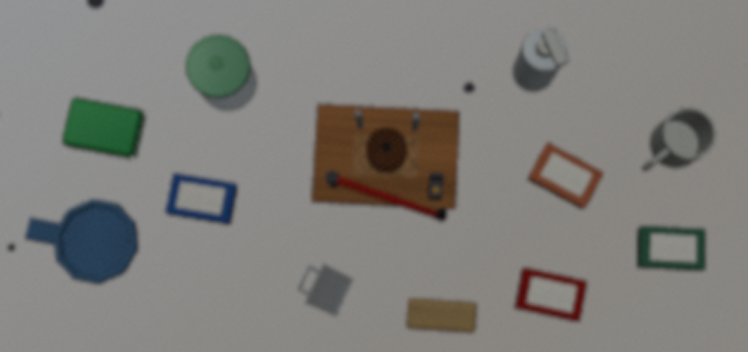

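Rack centre is about (631,6) with yaw −0.055, and its measured size of 211x151 matches the one given. The keeper stands at about 0.29 rad, with the knob near (535,−72). First I'll move above the knob.

```bash
python3 -c "
from h import *
plan(535,-72,222,-0.345)"
```

```text
shift [-534.2 -547.4    0.6] turn deg -86.1475291966444 j6 -0.10563973497850042 t 0.25
```

Call:
carry_out:
  motion:
    - [-31, -32, 0, 0, 0]
    - [-31, -32, 0, 0, 0]
    - [-31, -32, 0, 0, 0]
    - [-31, -32, 0, 0, 0]
    - [-31, -32, 0, 0, 0]
    - [-31, -32, 0, 0, 0]
    - [-31, -32, 0, 0, 0]
    - [-31, -32, 0, 0, 0]
    - [-31, -32, 0, 0, 0]
    - [-31, -32, 0, 0, 0]
    - [-31, -32, 0, 0, 0]
    - [-31, -32, 0, 0, 0]

```text
t: 1.45
eef_pos: [424.4, 128.0, 222.8]
tcp_rot: [3.141, 0.0, 2.864]
ft_force: [0.2, 0.5, 0.1]
opening: 0.999
grip_force: 0.0
```

Call:
carry_out:
  motion:
    - [-32, -33, 0, 0, 0]
    - [-32, -33, 0, 0, 0]
    - [-32, -33, 0, 0, 0]
    - [-32, -33, 0, 0, 0]
    - [-34, -31, 0, 0, 0]
    - [0, 0, 0, 8, 0]
    - [0, 0, 0, 8, 0]
    - [0, 0, 0, 8, 0]
    - [0, 0, 0, 8, 0]
    - [0, 0, 0, 8, 0]
    - [0, 0, 0, 8, 0]
    - [0, 0, 0, 8, 0]

```text
t: 2.65
eef_pos: [534.8, -71.4, 222.6]
tcp_rot: [-3.142, -0.0, 1.881]
ft_force: [0.8, -0.2, -0.4]
opening: 0.996
grip_force: 0.0
```

Call:
carry_out:
  motion:
    - [0, 0, 0, 8, 0.5]
    - [0, 0, 0, 8, 0.5]
    - [0, 0, 0, 8, 0.5]
    - [0, 0, 0, 8, 0.6]
    - [0, 0, 0, 6, 0.6]
    - [0, 0, 0, 0, 0.6]
    - [0, 0, 0, 0, 0.6]

```text
t: 3.35
eef_pos: [534.9, -71.4, 222.6]
tcp_rot: [-3.141, -0.0, 1.226]
ft_force: [1.1, -0.6, 0.3]
opening: 0.467
grip_force: 0.0
```

```bash
python3 -c "
from h import *
plan(535,-72,78,-0.345)
c=Cam('wrist');c.save('w1.png')
for X in [(535,-72,92),(590.6,83.1,61),(631.4,5.7,62)]: print(X,c.px(X))
"
```

```text
shift [ -0.5   0.3 144.6] turn deg 0.035226507974162324 j6 0.08915484443201398 t 3.35
(535, -72, 92) [280.3 203.5]
(590.6, 83.1, 61) [280.4  33.5]
(631.4, 5.7, 62) [345.8  92.6]
```

View pics/w1.png

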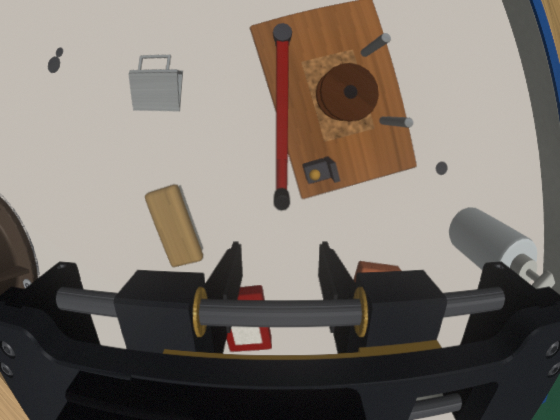

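The wrist view puts the knob at (282,199), the hinge at (283,33) and the spool at (347,92), all within about 4 px of prediction. Now I'll straddle the knob and swing the bar.

Call:
carry_out:
  motion:
    - [0, 0, 40, 0, 0.6]
    - [0, 0, 40, 0, 0.6]
    - [0, 0, 40, 0, 0.6]
    - [0, 0, 25, 0, 0.6]
    - [0, 0, 0, 0, 0.6]

```text
t: 3.9
eef_pos: [533.5, -71.1, 74.9]
tcp_rot: [-3.136, 0.0, 1.225]
ft_force: [0.2, -0.1, 1.2]
opening: 0.403
grip_force: 0.0
```

```bash
python3 -c "
from h import *
A=Ro.from_euler('xyz',env.state()['tcp_rot']).as_matrix();print(A[:,:2])"
```

```text
[[ 0.3  0.9]
 [ 0.9 -0.3]
 [-0.  -0. ]]
```

Call:
carry_out:
  motion:
    - [1, -18, 0, 6.3, 0.6]
    - [1, -18, 0, 6.3, 0.6]
    - [1, -18, 0, 6.3, 0.6]
    - [1, -18, 0, 6.3, 0.6]
    - [1, -18, 0, 6.3, 0.6]
    - [1, -18, 0, 6.3, 0.6]
    - [1, -18, 0, 6.3, 0.6]
    - [1, -18, 0, 6.3, 0.6]
    - [1, -18, 0, 6.3, 0.6]
    - [1, -18, 0, 6.3, 0.6]
    - [0, 0, 0, 0, 0.6]
    - [0, 0, 0, 0, 0.5]

```text
t: 5.1
eef_pos: [428.7, 62.6, 78.6]
tcp_rot: [3.141, -0.002, 0.128]
ft_force: [-0.6, -0.7, -0.2]
opening: 0.44
grip_force: 0.0
```

Call:
carry_out:
  motion:
    - [0, 0, -40, 0, 0.4]
    - [0, 0, -40, 0, 0.2]
    - [0, 0, -40, 0, 0]
    - [0, 0, -20, 0, 0]
    - [0, 0, 0, 0, 0]
    - [0, 0, 0, 0, 0]

```text
t: 5.7
eef_pos: [428.1, 62.0, 217.6]
tcp_rot: [3.142, -0.001, 0.125]
ft_force: [-0.5, 0.1, -0.1]
opening: 0.932
grip_force: 0.0
```

```bash
python3 -c "
from h import *
plan(631,6,160,-0.055)
c=Cam('top');c.save('t2.png')
for b in c.blobs((0,110,70),(12,255,255),55,50): print(*b)
"
```

```text
shift [194.3  80.8  57.8] turn deg -79.7025688134491 j6 1.436978059199925 t 5.7
[503.5 261.8] [ 412.  -706.1] [74.3 55.9] 3.137
[350.  258.4] [ 425.2 -226.6] [90.  55.1] 1.348
[251.9 214.5] [559.5  76.4] [70.2 20.9] 0.221
[356.7 204.5] [ 595.  -252.6] [88.1 57. ] 1.06
[ 63.6 174.9] [694.3 679.5] [138.2 130.6] 1.567
```

Call:
carry_out:
  motion:
    - [39, 16, 0, 0, 0]
    - [39, 16, 0, 0, 0]
    - [39, 16, 0, 0, 0]
    - [39, 16, 0, 0, 0]
    - [38, 17, 0, 0, 0]
    - [0, 0, 0, -8, 0]
    - [0, 0, 0, -8, 0]
    - [0, 0, 0, -8, 0]
    - [0, 0, 0, -8, 0]
    - [0, 0, 0, -8, 0]
    - [0, 0, 0, -8, 0]
    - [0, 0, 0, -8, 0]

```text
t: 6.95
eef_pos: [630.2, 5.9, 215.4]
tcp_rot: [-3.139, 0.001, 1.108]
ft_force: [0.4, 0.6, 0.2]
opening: 1.002
grip_force: 0.0
```

Call:
carry_out:
  motion:
    - [0, 0, 0, -8, 0]
    - [0, 0, 0, -8, 0]
    - [0, 0, 0, -8, 0]
    - [0, 0, 0, 0, 0]
    - [0, 0, 0, 0, 0]

```text
t: 7.45
eef_pos: [630.4, 6.0, 216.3]
tcp_rot: [-3.14, -0.0, 1.516]
ft_force: [-0.4, -0.4, 0.1]
opening: 0.997
grip_force: 0.0
```

```bash
python3 -c "
from h import *
plan(631,6,62,-0.055)
c=Cam('wrist');c.save('w3.png')
for X in [(631.4,5.7,62),(631.4,5.7,12)]: print(X,c.px(X))
for b in c.blobs((3,60,30),(25,255,255),12,2000): print(*b)
t=Cam('top')
for b in t.blobs((95,90,50),(120,255,255),10,50): print(*b)
"
```

```text
shift [ -0.    0.9 154.3] turn deg 0.01874670354447353 j6 -0.040601211096409254 t 7.45
(631.4, 5.7, 62) [281.4 197. ]
(631.4, 5.7, 12) [281.3 186.3]
[348.2 347.3] [ 783.5 -241.9] [424.5  56.3] 3.055
[285.  177.9] [631.9   6.9] [213.2 151.4] 1.516
[544.5 102.6] [1025.8  123.8] [325.   83.4] 1.566
[517.1 367.8] [  87.1 -743.8] [301.8  11.7] 3.141
[141.1 233.9] [518.8 444.2] [148.2 113.8] 0.877
[191.1 214.9] [570.7 278.4] [93. 57.] 1.401
[ 41.5 314.1] [292.7 742.5] [697.3  11.8] 0.001
[294.1 110.9] [857.3 -21.8] [1537.5  417.1] 1.406
```

View pics/w3.png

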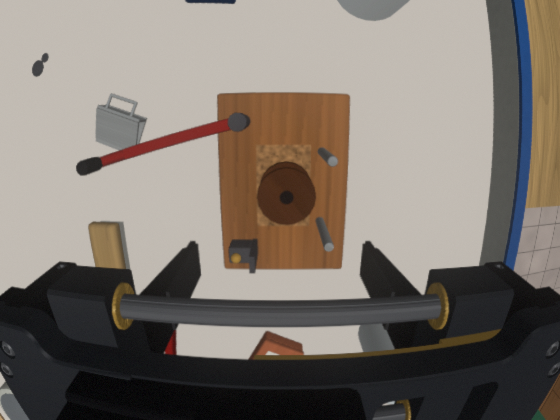

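Rack confirmed at (632,7) with yaw −0.055, and the keeper is wide open. The spool hole at (287,198) puts the spool at about x 636, y 5, so I'll grasp it.

Call:
carry_out:
  motion:
    - [-1, 5, 40, 0, 0]
    - [0, 0, 40, 0, 0]
    - [0, 0, 40, 0, 0]
    - [0, 0, 35, 0, 0]
    - [0, 0, 19, 0, 0]
    - [0, 0, 0, 0, 0.5]
    - [0, 0, 0, 0, 1]
    - [0, 0, 0, 0, 1]
    - [0, 0, 0, 0, 1]
    - [0, 0, 0, 0, 1]

```text
t: 8.55
eef_pos: [635.9, 4.9, 44.7]
tcp_rot: [3.14, -0.0, 1.52]
ft_force: [-0.7, 0.6, 0.2]
opening: 0.637
grip_force: 0.6
```

Call:
carry_out:
  motion:
    - [0, 0, -10, 0, 1]
    - [0, 0, -30, 0, 1]
    - [0, 0, -40, 0, 1]
    - [0, 0, -40, 0, 1]
    - [0, 0, 0, 0, 1]

```text
t: 9.05
eef_pos: [637.6, 4.8, 170.0]
tcp_rot: [3.132, 0.0, 1.52]
ft_force: [0.6, -0.5, -1.4]
opening: 0.623
grip_force: 30.0
```

```bash
python3 -c "
from h import *
plan(511,433,160)
t=Cam('top')
m=cv2.inRange(t.hsv,np.array((95,90,50)),np.array((125,255,255)))
for c in cv2.findContours(m,cv2.RETR_EXTERNAL,cv2.CHAIN_APPROX_NONE)[0]:
    if cv2.contourArea(c)>500 and c[:,0,0].mean()<180:
        k=np.zeros_like(m);cv2.drawContours(k,[c],-1,255,-1)
        k=cv2.morphologyEx(k,cv2.MORPH_OPEN,cv2.getStructuringElement(2,(19,19)))
        cc=cv2.findContours(k,0,1)[0][0]; (x,y),r=cv2.minEnclosingCircle(cc); M=cv2.moments(cc); u=(M['m10']/M['m00'],M['m01']/M['m00'])
        print((x,y),r,u,t.pt([(x,y),u],12))
"
```

```text
shift [ 421.2 -148.2    8.5] turn deg 0.0 j6 -0.045201859940918424 t 9.05
(142.8787841796875, 233.919189453125) 18.11564064025879 (142.97785977859778, 234.28852574240028) [[508.8 432.1]
 [507.6 431.7]]
```

Call:
carry_out:
  motion:
    - [42, -15, 0, 0, 1]
    - [42, -15, 0, 0, 1]
    - [42, -15, 0, 0, 1]
    - [42, -15, 0, 0, 1]
    - [42, -15, 0, 0, 1]
    - [42, -15, 0, 0, 1]
    - [42, -15, 0, 0, 1]
    - [42, -15, 0, 0, 1]
    - [42, -15, 0, 0, 1]
    - [42, -15, 0, 0, 1]
    - [0, 0, 0, 0, 1]
    - [0, 0, 0, 0, 1]

```text
t: 10.3
eef_pos: [506.1, 432.4, 162.5]
tcp_rot: [-3.14, 0.001, 1.522]
ft_force: [0.8, 0.2, -1.3]
opening: 0.624
grip_force: 30.0
```

```bash
python3 -c "
from h import *
plan(508.5,432,45)
c=Cam('wrist');c.save('w4.png')
for X in [(508.5,432,6),(508.5,432,180)]: print(X,c.px(X))
print(env.state()['grip_force'],env.state()['opening'])
"
```

```text
shift [ -0.1   2.6 117.5] turn deg 0.0 j6 0.6569626545146163 t 10.3
(508.5, 432, 6) [282.7 196.3]
(508.5, 432, 180) [284.7 281.3]
29.99978542327881 0.6219037007609413
```

View pics/w4.png

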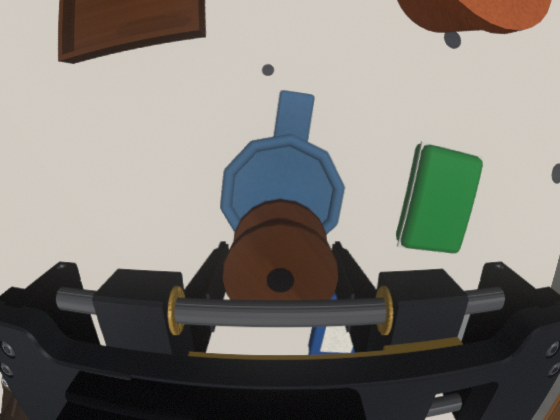

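The spool is held, with its hole at (281,279), and the rest lies centred beneath at (282,197). Lowering.

Call:
carry_out:
  motion:
    - [0, 3, 40, 0, 1]
    - [0, 0, 40, 0, 1]
    - [0, 0, 30, 0, 1]
    - [0, 0, 8, 0, 1]
    - [0, 0, 3, 0, 1]
    - [0, 0, 1, 0, 1]
    - [0, 0, 0, 0, 1]

```text
t: 11.05
eef_pos: [510.8, 432.0, 43.2]
tcp_rot: [3.14, -0.001, 1.52]
ft_force: [-0.2, 0.4, -0.4]
opening: 0.624
grip_force: 30.0
```

Call:
carry_out:
  motion:
    - [0, 0, 2, 0, 1]
    - [0, 0, 1, 0, 1]
    - [0, 0, 1, 0, 1]
    - [0, 0, 0, 0, 1]

```text
t: 11.45
eef_pos: [510.2, 432.1, 38.7]
tcp_rot: [3.141, -0.001, 1.52]
ft_force: [-1.9, -1.3, 6.9]
opening: 0.627
grip_force: 30.0
```

Call:
carry_out:
  motion:
    - [0, 0, 0, 0, 0.8]
    - [0, 0, 0, 0, 0.4]
    - [0, 0, 0, 0, 0]
    - [0, 0, 0, 0, 0]
    - [0, 0, 0, 0, 0]
    - [0, 0, -25, 0, 0]
    - [0, 0, -40, 0, 0]
    - [0, 0, -40, 0, 0]
    - [0, 0, 0, 0, 0]

```text
t: 12.35
eef_pos: [511.8, 433.2, 148.2]
tcp_rot: [3.135, -0.005, 1.52]
ft_force: [0.4, 0.0, 0.2]
opening: 0.999
grip_force: 0.0
```

```bash
python3 -c "
from h import *
plan(569,275,150,1.401+1.5708)
c=Cam('wrist');c.save('w5.png')
for X in [(510,432,6),(510,432,56),(569,275,28)]: print(X,c.px(X))
t=Cam('top')
for b in t.blobs((15,0,110),(40,45,255),28,20): print(*b)
"
```

```text
shift [-155.    65.1   -2.2] turn deg 6.815811996255661 j6 0.6546400658510398 t 12.35
(510, 432, 6) [277.3 201.9]
(510, 432, 56) [277.2 217.5]
(569, 275, 28) [337.8 341.2]
[ 62.1 328.9] [198.5 657.5] [162.2 127.4] 3.142
[ 60.9 249.9] [454.2 686.8] [57.  31.2] 2.251
[328.7 256.4] [ 432.2 -131.6] [1185.9  982.8] 1.572
```

View pics/w5.png

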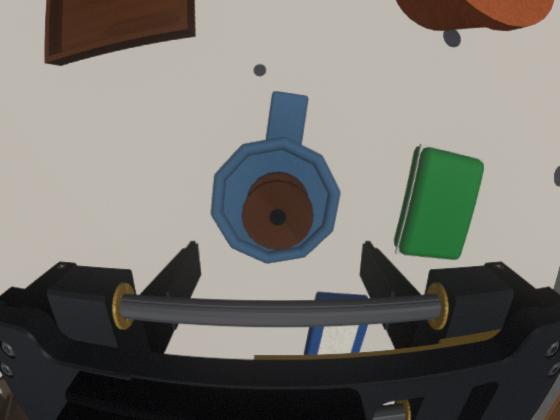

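The spool stands upright in the rest, with its hole at (278,217) as predicted. Next is the blue tin.

Call:
carry_out:
  motion:
    - [-39, 16, 0, 0, 0]
    - [-39, 16, 0, 0, 0]
    - [-39, 16, 0, 0, 0]
    - [-38, 17, 0, 0, 0]
    - [0, 0, 0, 7, 0]
    - [0, 0, 0, 0, 0]
    - [0, 0, 0, 0, 0]

```text
t: 13.15
eef_pos: [566.6, 273.9, 141.6]
tcp_rot: [-3.14, 0.001, 1.401]
ft_force: [0.2, 0.1, -0.2]
opening: 1.0
grip_force: 0.0
```

```bash
python3 -c "
from h import *
plan(569,275,18,1.401+1.5708)
c=Cam('wrist')
for b in c.blobs((95,90,30),(125,255,255),28,800): print(*b)
print(c.px((569,275,28)))
"
```

```text
shift [  1.5   2.3 123.6] turn deg -0.007476082581798331 j6 0.5151966912411946 t 13.15
[281.5 200.3] [568.5 278.1] [94.  59.8] 1.402
[189.6  53.2] [509.9 421.8] [115.4 105.1] 2.853
[282.7 206.4]
```

Call:
carry_out:
  motion:
    - [3, 2, 40, 0, 0]
    - [0, 0, 40, 0, 0]
    - [0, 0, 30, 0, 0]
    - [0, 0, 13, 0, 0]
    - [0, 0, 0, 0, 0]
    - [0, 0, 0, 0, 0.6]
    - [0, 0, 0, 0, 1]
    - [0, 0, 0, 0, 1]
    - [0, 0, 0, 0, 1]
    - [0, 0, 0, 0, 1]
    - [0, 0, 0, 0, 1]

```text
t: 14.3
eef_pos: [569.7, 276.4, 20.3]
tcp_rot: [3.141, -0.0, 1.398]
ft_force: [-1.7, 0.1, 6.1]
opening: 0.648
grip_force: 30.0
```

Call:
carry_out:
  motion:
    - [0, 0, -20, 0, 1]
    - [0, 0, -40, 0, 1]
    - [0, 0, -40, 0, 1]
    - [0, 0, -25, 0, 1]
    - [0, 0, 0, 0, 1]

```text
t: 14.8
eef_pos: [570.9, 276.8, 148.2]
tcp_rot: [3.136, -0.003, 1.398]
ft_force: [-0.0, 0.7, -2.1]
opening: 0.65
grip_force: 30.0
```

```bash
python3 -c "
from h import *
plan(632,6.5,50,-0.055)
"
```

```text
shift [-256.1  106.3   98. ] turn deg -6.760697401096018 j6 0.5204303620924392 t 14.8
```

Call:
carry_out:
  motion:
    - [-37, 15, 0, 0, 1]
    - [-37, 15, 0, 0, 1]
    - [-37, 15, 0, 0, 1]
    - [-37, 15, 0, 0, 1]
    - [-37, 15, 0, 0, 1]
    - [-37, 15, 0, 0, 1]
    - [-34, 16, 0, 0, 1]
    - [0, 0, 0, -6.8, 1]
    - [0, 0, 0, 0, 1]
    - [0, 0, 0, 0, 1]

```text
t: 15.8
eef_pos: [629.4, 6.3, 143.5]
tcp_rot: [-3.14, -0.0, 1.514]
ft_force: [-0.1, 0.8, -3.3]
opening: 0.649
grip_force: 30.0
```

```bash
python3 -c "
from h import *
plan(632,6.5,33,-0.055)
c=Cam('wrist')
for b in c.blobs((95,90,30),(125,255,255),150,800): print(*b)
"
```

```text
shift [  0.3   2.8 110.5] turn deg -0.12796734236559917 j6 -0.03790066742392286 t 15.8
[280.  332.3] [627.  -35.8] [60.2  9.2] 3.086
[280.  222.1] [630.3  22.5] [69.4 61.6] 1.515
[551.3 248.7] [820.2  13. ] [86.9 15.3] 1.577
```

Call:
carry_out:
  motion:
    - [0, 2, 40, 0, 1]
    - [0, 0, 40, 0, 1]
    - [0, 0, 20, 0, 1]
    - [0, 0, 5, 0, 1]
    - [0, 0, 2, 0, 1]
    - [0, 0, 0, 0, 1]
    - [0, 0, 0, 0, 1]

```text
t: 16.55
eef_pos: [632.5, 6.0, 39.0]
tcp_rot: [3.14, -0.0, 1.516]
ft_force: [-0.2, -0.1, -1.7]
opening: 0.648
grip_force: 30.0
```

Call:
carry_out:
  motion:
    - [0, 0, 2, 0, 1]
    - [0, 0, 2, 0, 1]
    - [0, 0, 2, 0, 1]
    - [0, 0, 0, 0, 1]
    - [0, 0, 0, 0, 1]

```text
t: 17.05
eef_pos: [632.1, 5.8, 32.2]
tcp_rot: [3.141, -0.0, 1.516]
ft_force: [-1.9, -0.9, 4.9]
opening: 0.65
grip_force: 30.0
```

Call:
carry_out:
  motion:
    - [0, 0, 0, 0, 0.8]
    - [0, 0, 0, 0, 0.4]
    - [0, 0, 0, 0, 0]
    - [0, 0, 0, 0, 0]
    - [0, 0, 0, 0, 0]
    - [0, 0, -20, 0, 0]
    - [0, 0, -40, 0, 0]
    - [0, 0, -40, 0, 0]
    - [0, 0, -20, 0, 0]
    - [0, 0, 0, 0, 0]
    - [0, 0, 0, 0, 0]

```text
t: 18.15
eef_pos: [631.7, 5.9, 151.3]
tcp_rot: [3.142, -0.0, 1.516]
ft_force: [-0.5, 0.3, -0.5]
opening: 0.999
grip_force: 0.0
```

```bash
python3 -c "
from h import *
plan(600,-258,150,1.06-1.5708)
c=Cam('wrist')
for b in c.blobs((95,90,30),(125,255,255),40,800): print(*b)
"
```

```text
shift [-265.2  -17.3    1.3] turn deg 26.148818129148495 j6 -0.04093869056030862 t 18.15
[280.3 204.1] [632.    7.6] [94.7 60.2] 1.519
[551.4 165. ] [950.5  59. ] [353.3  26.3] 1.572
```

Call:
carry_out:
  motion:
    - [-44, -3, 0, 0, 0]
    - [-44, -3, 0, 0, 0]
    - [-44, -3, 0, 0, 0]
    - [-44, -3, 0, 0, 0]
    - [-45, -3, 0, 0, 0]
    - [-44, -2, 0, 0, 0]
    - [0, 0, 0, 8, 0]
    - [0, 0, 0, 8, 0]
    - [0, 0, 0, 8, 0]
    - [0, 0, 0, 2, 0]
    - [0, 0, 0, 0, 0]
    - [0, 0, 0, 0, 0]

```text
t: 19.4
eef_pos: [600.2, -257.7, 150.4]
tcp_rot: [-3.14, -0.0, 1.064]
ft_force: [-0.3, 0.6, 0.3]
opening: 0.997
grip_force: 0.0
```

```bash
python3 -c "
from h import *
c=Cam('wrist');c.save('w6.png')
for b in c.blobs((0,110,40),(14,255,255),28,400): print(*b)
plan(600,-258,20,1.06-1.5708)
"
```

```text
[129.6 240. ] [ 434.9 -223.1] [77.3 71.6] 1.355
[281.3 201.6] [ 601.5 -257.5] [94.5 59.9] 1.058
[194.2  27.5] [609.5 -86.1] [168.4  81.4] 2.527
shift [ -0.4   0.  130.7] turn deg 0.22819469018328664 j6 0.00020237992649520356 t 19.45
```

Call:
carry_out:
  motion:
    - [-1, 1, 40, 0, 0]
    - [0, 0, 40, 0, 0]
    - [0, 0, 35, 0, 0]
    - [0, 0, 16, 0, 0]
    - [0, 0, 0, 0, 0]
    - [0, 0, 0, 0, 0.6]
    - [0, 0, 0, 0, 1]
    - [0, 0, 0, 0, 1]
    - [0, 0, 0, 0, 1]
    - [0, 0, 0, 0, 1]
    - [0, 0, 0, 0, 1]
    - [0, 0, 0, 0, 1]

```text
t: 20.65
eef_pos: [601.1, -259.3, 21.3]
tcp_rot: [3.141, -0.0, 1.063]
ft_force: [-0.5, 0.1, 7.6]
opening: 0.65
grip_force: 30.0
```

Call:
carry_out:
  motion:
    - [0, 0, -20, 0, 1]
    - [0, 0, -40, 0, 1]
    - [0, 0, -40, 0, 1]
    - [0, 0, -30, 0, 1]
    - [0, 0, 0, -8, 1]
    - [0, 0, 0, -8, 1]
    - [0, 0, 0, -8, 1]
    - [0, 0, 0, -2, 1]
    - [0, 0, 0, 0, 1]
    - [0, 0, 0, 0, 1]

```text
t: 21.65
eef_pos: [600.8, -259.1, 150.4]
tcp_rot: [-3.141, -0.0, 1.515]
ft_force: [-0.1, 1.0, -2.3]
opening: 0.647
grip_force: 30.0
```

```bash
python3 -c "
from h import *
plan(632,6.5,150,-0.055)
"
```

```text
shift [267.   16.3   0.4] turn deg -0.04658039238262447 j6 -0.4523789658792525 t 21.65
```

Call:
carry_out:
  motion:
    - [45, 3, 0, 0, 1]
    - [45, 3, 0, 0, 1]
    - [45, 3, 0, 0, 1]
    - [44, 3, 0, 0, 1]
    - [44, 2, 0, 0, 1]
    - [44, 2, 0, 0, 1]
    - [0, 0, 0, 0, 1]
    - [0, 0, 0, 0, 1]
    - [0, 0, 40, 0, 1]
    - [0, 0, 30, 0, 1]
    - [0, 0, 10, 0, 1]
    - [0, 0, 0, 0, 1]

```text
t: 22.85
eef_pos: [631.0, 5.4, 69.6]
tcp_rot: [-3.139, -0.0, 1.515]
ft_force: [-0.6, -0.3, -1.5]
opening: 0.645
grip_force: 30.0
```

Call:
carry_out:
  motion:
    - [0, 0, 3, 0, 1]
    - [0, 0, 2, 0, 1]
    - [0, 0, 0, 0, 1]
    - [0, 0, 0, 0, 1]

```text
t: 23.25
eef_pos: [631.7, 6.5, 66.4]
tcp_rot: [3.14, -0.0, 1.516]
ft_force: [0.7, 0.1, -1.9]
opening: 0.648
grip_force: 30.0
```

Call:
carry_out:
  motion:
    - [0, 0, 3, 0, 1]
    - [0, 0, 1.5, 0, 1]
    - [0, 0, 0, 0, 1]
    - [0, 0, 0, 0, 1]

```text
t: 23.65
eef_pos: [631.4, 6.6, 61.3]
tcp_rot: [3.141, -0.0, 1.516]
ft_force: [-1.2, 0.8, 1.8]
opening: 0.651
grip_force: 30.0
```

Call:
carry_out:
  motion:
    - [0, 0, 0.5, 0, 1]
    - [0, 0, 0, 0, 0.8]
    - [0, 0, 0, 0, 0.4]
    - [0, 0, 0, 0, 0]
    - [0, 0, 0, 0, 0]
    - [0, 0, 0, 0, 0]
    - [0, 0, -20, 0, 0]
    - [0, 0, -40, 0, 0]
    - [0, 0, -30, 0, 0]
    - [0, 0, 0, 0, 0]
    - [0, 0, 0, 0, 0]

```text
t: 24.75
eef_pos: [631.4, 6.5, 150.8]
tcp_rot: [3.141, -0.0, 1.516]
ft_force: [-0.5, 0.0, -0.3]
opening: 1.001
grip_force: 0.0
```

```bash
python3 -c "
from h import *
plan(426,-231,150,1.348-1.5708)
c=Cam('wrist')
for b in c.blobs((0,110,40),(14,255,255),68,400): print(*b)
"
```

```text
shift [-248.3 -192.2    0.6] turn deg 9.647970833608191 j6 -0.03993168002410113 t 24.75
[275.6 184.4] [567.1  25.2] [253.4 172.3] 3.087
```

Call:
carry_out:
  motion:
    - [-31, -24, 0, 0, 0]
    - [-31, -24, 0, 0, 0]
    - [-31, -24, 0, 0, 0]
    - [-31, -24, 0, 0, 0]
    - [-31, -24, 0, 0, 0]
    - [-31, -24, 0, 0, 0]
    - [-31, -24, 0, 0, 0]
    - [-31, -24, 0, 0, 0]
    - [0, 0, 0, 5, 0]
    - [0, 0, 0, 4.7, 0]
    - [0, 0, 0, 0, 0]
    - [0, 0, 0, 0, 0]

```text
t: 26.0
eef_pos: [426.0, -230.4, 149.8]
tcp_rot: [-3.14, -0.001, 1.35]
ft_force: [-0.1, -0.2, -0.4]
opening: 0.997
grip_force: 0.0
```

```bash
python3 -c "
from h import *
c=Cam('wrist')
for r in [((0,120,30),(10,255,255)),((168,120,30),(180,255,255))]:
  for b in c.blobs(*r,28,300): print(*b)
plan(426,-231,20,1.348-1.5708)
"
```

```text
[280.6 202.9] [ 426.3 -230.5] [94.3 59.7] 1.354
shift [ -0.7   0.2 130. ] turn deg 0.0991153496077214 j6 -0.41110453016653686 t 26.05
```

Call:
carry_out:
  motion:
    - [-1.5, 0, 40, 0, 0]
    - [0, 0, 40, 0, 0]
    - [0, 0, 35, 0, 0]
    - [0, 0, 15, 0, 0]
    - [0, 0, 0, 0, 0]
    - [0, 0, 0, 0, 0.6]
    - [0, 0, 0, 0, 1]
    - [0, 0, 0, 0, 1]
    - [0, 0, 0, 0, 1]
    - [0, 0, 0, 0, 1]
    - [0, 0, 0, 0, 1]
    - [0, 0, 0, 0, 1]

```text
t: 27.25
eef_pos: [426.1, -232.2, 21.1]
tcp_rot: [3.141, 0.0, 1.347]
ft_force: [-0.8, 0.4, 7.5]
opening: 0.647
grip_force: 30.0
```

Call:
carry_out:
  motion:
    - [0, 0, -20, 0, 1]
    - [0, 0, -40, 0, 1]
    - [0, 0, -40, 0, 1]
    - [0, 0, -40, 0, 1]
    - [0, 0, 0, -5, 1]
    - [0, 0, 0, -4.6, 1]
    - [0, 0, 0, 0, 1]
    - [0, 0, 0, 0, 1]

```text
t: 28.05
eef_pos: [425.8, -232.0, 160.5]
tcp_rot: [-3.141, -0.0, 1.512]
ft_force: [0.3, 0.4, -1.7]
opening: 0.648
grip_force: 30.0
```

```bash
python3 -c "
from h import *
plan(632,6.5,150,-0.055)
"
```

```text
shift [250.2 192.   10.5] turn deg -0.19909935369949913 j6 -0.5769999789232851 t 28.05
```

Call:
carry_out:
  motion:
    - [31, 24, 0, 0, 1]
    - [31, 24, 0, 0, 1]
    - [31, 24, 0, 0, 1]
    - [31, 24, 0, 0, 1]
    - [31, 24, 0, 0, 1]
    - [31, 24, 0, 0, 1]
    - [32, 24, 0, 0, 1]
    - [32, 24, 0, 0, 1]
    - [0, 0, 0, 0, 1]
    - [0, 0, 0, 0, 1]
    - [0, 0, 35, 0, 1]
    - [0, 0, 20, 0, 1]

```text
t: 29.25
eef_pos: [630.3, 5.8, 104.0]
tcp_rot: [-3.14, -0.0, 1.513]
ft_force: [-0.6, -0.1, -1.7]
opening: 0.651
grip_force: 30.0
```

Call:
carry_out:
  motion:
    - [0, 0, 10, 0, 1]
    - [0, 0, 2, 0, 1]
    - [0, 0, 0, 0, 1]
    - [0, 0, 0, 0, 1]
    - [0, 0, 0, 0, 1]

```text
t: 29.75
eef_pos: [632.0, 6.6, 94.6]
tcp_rot: [3.14, -0.0, 1.514]
ft_force: [0.1, 0.9, -0.9]
opening: 0.651
grip_force: 30.0
```

Call:
carry_out:
  motion:
    - [0, 0, 3, 0, 1]
    - [0, 0, 2, 0, 1]
    - [0, 0, 1, 0, 1]
    - [0, 0, 0, 0, 1]
    - [0, 0, 0, 0, 1]

```text
t: 30.25
eef_pos: [631.7, 6.7, 89.1]
tcp_rot: [3.141, 0.0, 1.515]
ft_force: [-4.1, -0.4, 13.4]
opening: 0.651
grip_force: 30.0
```

Call:
carry_out:
  motion:
    - [0, 0, 0, 0, 0.8]
    - [0, 0, 0, 0, 0.4]
    - [0, 0, 0, 0, 0]
    - [0, 0, 0, 0, 0]
    - [0, 0, 0, 0, 0]
    - [0, 0, -20, 0, 0]
    - [0, 0, -40, 0, 0]
    - [0, 0, -10, 0, 0]
    - [0, 0, 0, 0, 0]
    - [0, 0, 0, 0, 0]

```text
t: 31.25
eef_pos: [631.2, 6.7, 156.7]
tcp_rot: [-3.141, -0.0, 1.515]
ft_force: [0.1, -0.0, -0.5]
opening: 1.001
grip_force: 0.0
```

```bash
python3 -c "
from h import *
plan(492,-409,160,1.53-1.5708)
c=Cam('top');c.save('t7.png',2.2,(100,125,440,285))
for b in c.blobs((168,110,40),(180,255,255),96,50)+c.blobs((0,110,40),(5,255,255),96,50): print(*b)
"
```

```text
shift [-422.9 -115.7   -3.2] turn deg -0.8796119904779804 j6 -0.03786556250756983 t 31.25
[503.1 261.8] [ 410.2 -683.5] [66.5 51.3] 3.067
```

Call:
carry_out:
  motion:
    - [-42, -12, 0, 0, 0]
    - [-42, -12, 0, 0, 0]
    - [-42, -12, 0, 0, 0]
    - [-42, -12, 0, 0, 0]
    - [-42, -12, 0, 0, 0]
    - [-42, -12, 0, 0, 0]
    - [-43, -11, 0, 0, 0]
    - [-43, -11, 0, 0, 0]
    - [-43, -11, 0, 0, 0]
    - [-42, -11, 0, -0.9, 0]
    - [0, 0, 0, 0, 0]
    - [0, 0, 0, 0, 0]

```text
t: 32.5
eef_pos: [491.2, -409.4, 155.9]
tcp_rot: [-3.14, -0.002, 1.528]
ft_force: [0.4, 0.5, 0.3]
opening: 0.999
grip_force: 0.0
```

```bash
python3 -c "
from h import *
c=Cam('wrist')
for b in c.blobs((40,60,20),(90,255,255),28,300): print(*b)
plan(492,-409,20,1.53-1.5708)
t=Cam('top');t.save('t8.png',2.2,(100,125,440,285))
"
```

```text
[549.8 404.1] [1029.3 -876.4] [234.6  76.9] 2.141
[  9.3 403.8] [ -93.9 -837.1] [241.3  80.6] 0.913
[282.  201.1] [ 492.7 -409. ] [94.2 59.5] 1.516
shift [ -0.7   0.6 136.2] turn deg -0.016397426757999305 j6 -0.7557540699737684 t 32.55
```

View pics/t8.png

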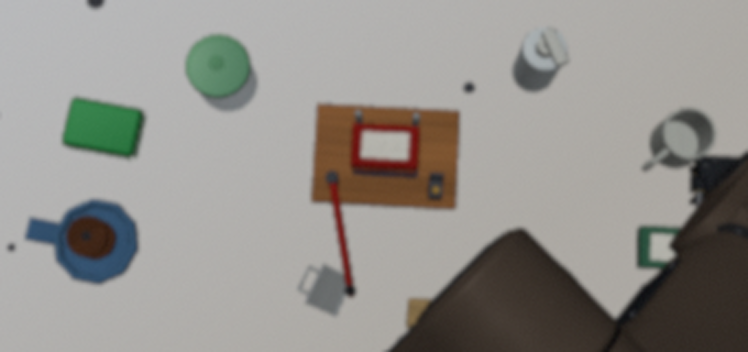

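The red tin sits square on the column at (385,147), the keeper is wide open, and the spool is on its rest. Now the green tin.

Call:
carry_out:
  motion:
    - [-1, 1, 40, 0, 0]
    - [0, 0, 40, 0, 0]
    - [0, 0, 40, 0, 0]
    - [0, 0, 15, 0, 0]
    - [0, 0, 0, 0, 0]
    - [0, 0, 0, 0, 0.6]
    - [0, 0, 0, 0, 1]
    - [0, 0, 0, 0, 1]
    - [0, 0, 0, 0, 1]
    - [0, 0, 0, 0, 1]
    - [0, 0, 0, 0, 1]
    - [0, 0, 0, 0, 1]

```text
t: 33.8
eef_pos: [493.2, -410.4, 23.3]
tcp_rot: [3.141, 0.001, 1.53]
ft_force: [-1.5, 0.5, 6.9]
opening: 0.648
grip_force: 29.9
```

Call:
carry_out:
  motion:
    - [0, 0, -20, 0, 1]
    - [0, 0, -40, 0, 1]
    - [0, 0, -45, 0, 1]
    - [0, 0, -45, 0, 1]
    - [0, 0, -20, 0.8, 1]
    - [0, 0, 0, 0, 1]
    - [0, 0, 0, 0, 1]

```text
t: 34.5
eef_pos: [492.7, -409.9, 191.8]
tcp_rot: [-3.141, -0.001, 1.517]
ft_force: [0.7, 0.1, -0.9]
opening: 0.649
grip_force: 29.9
```

```bash
python3 -c "
from h import *
plan(632,6.5,190,-0.055)
"
```

```text
shift [423.3 116.6   2. ] turn deg 0.04816953043697761 j6 -0.7428472142602288 t 34.5
```

Call:
carry_out:
  motion:
    - [42, 12, 0, 0, 1]
    - [42, 12, 0, 0, 1]
    - [42, 12, 0, 0, 1]
    - [42, 12, 0, 0, 1]
    - [42, 12, 0, 0, 1]
    - [42, 12, 0, 0, 1]
    - [43, 11, 0, 0, 1]
    - [43, 11, 0, 0, 1]
    - [43, 11, 0, 0, 1]
    - [42, 12, 0, 0, 1]
    - [0, 0, 0, 0, 1]
    - [0, 0, 0, 0, 1]

```text
t: 35.7
eef_pos: [632.2, 6.7, 190.4]
tcp_rot: [-3.138, -0.0, 1.519]
ft_force: [0.1, -0.0, -1.1]
opening: 0.649
grip_force: 29.9
```

Call:
carry_out:
  motion:
    - [0, 0, 35, 0, 1]
    - [0, 0, 20, 0, 1]
    - [0, 0, 8, 0, 1]
    - [0, 0, 2, 0, 1]
    - [0, 0, 0, 0, 1]
    - [0, 0, 0, 0, 1]
    - [0, 0, 0, 0, 1]

```text
t: 36.4
eef_pos: [633.2, 5.7, 128.6]
tcp_rot: [3.14, -0.0, 1.516]
ft_force: [0.7, -0.1, -2.3]
opening: 0.647
grip_force: 29.9
```

Call:
carry_out:
  motion:
    - [0, -1, 4, 0, 1]
    - [0, 0, 2, 0, 1]
    - [0, 0, 1, 0, 1]
    - [0, 0, 0, 0, 1]
    - [0, 0, 0, 0, 1]

```text
t: 36.9
eef_pos: [631.9, 5.9, 120.6]
tcp_rot: [3.142, -0.0, 1.516]
ft_force: [-0.4, 0.2, -2.1]
opening: 0.653
grip_force: 29.9
```

Call:
carry_out:
  motion:
    - [0, 0, 1, 0, 1]
    - [0, 0, 1, 0, 1]
    - [0, 0, 0, 0, 1]
    - [0, 0, 0, 0, 1]

```text
t: 37.3
eef_pos: [631.9, 5.9, 119.3]
tcp_rot: [3.141, -0.0, 1.516]
ft_force: [-2.2, 0.5, 5.8]
opening: 0.649
grip_force: 29.9
```

Call:
carry_out:
  motion:
    - [0, 0, 0, 0, 0.8]
    - [0, 0, 0, 0, 0.4]
    - [0, 0, 0, 0, 0]
    - [0, 0, 0, 0, 0]
    - [0, 0, 0, 0, 0]
    - [0, 0, -20, 0, 0]
    - [0, 0, -40, 0, 0]
    - [0, 0, -40, 0, 0]
    - [0, 0, -20, 0, 0]
    - [0, 0, 0, 0, 0]
    - [0, 0, 0, 0, 0]

```text
t: 38.4
eef_pos: [631.6, 5.9, 238.2]
tcp_rot: [-3.141, -0.0, 1.516]
ft_force: [0.2, -0.8, -1.5]
opening: 1.0
grip_force: 0.0
```

```bash
python3 -c "
from h import *
c=Cam('wrist');c.save('w9.png')
for b in c.blobs((40,60,20),(90,255,255),124,300): print(*b)
s=Cam('scene');s.save('s9.png',3,(200,180,350,290))
# hinge and present bar angle from the top view
t=Cam('top');y=np.array([.055,.9985]);x=np.array([.9985,-.055]);H=np.array([632,6.5])-45*x+75*y
print('hinge',H,[(a,c.px(np.r_[H+165*(-np.cos(a)*y-np.sin(a)*x),92])) for a in (1.25,1.35,1.45)])
"
```

```text
[280.5 203.7] [632.   7.] [95.3 60.6] 1.505
hinge [591.2  83.9] [(1.25, array([ 94.3, 178.7])), (1.35, array([ 89.5, 164.5])), (1.45, array([ 86.1, 149.8]))]
```

View pics/w9.png

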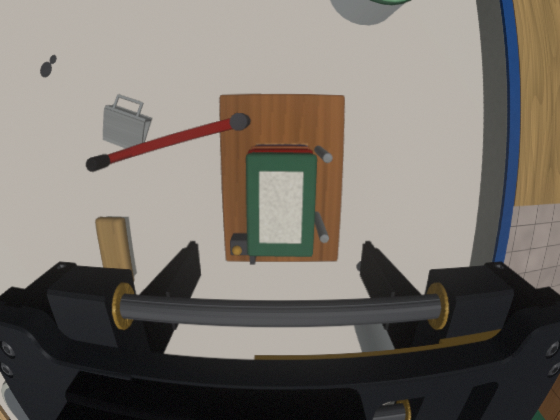

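View pics/s9.png

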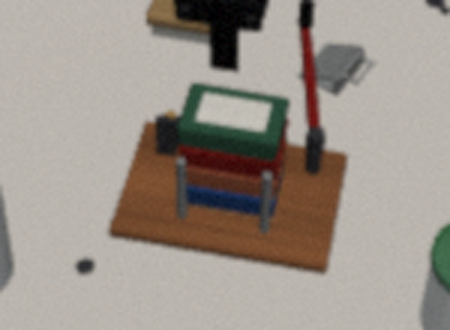

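The column is square: its green lid is at (632,7) and 0.01 rad off. The knob is at about (94,164), which gives an angle of 1.34 rad. I'll go back to straddle it.

```bash
python3 -c "
from h import *
plan(430,56,160,-1.395)
"
```

```text
shift [  39.  -203.6   77.6] turn deg 76.80914947610069 j6 -0.04083140326575829 t 38.55
```

Call:
carry_out:
  motion:
    - [8, -40, 0, 0, 0.2]
    - [8, -41, 0, 0, 0.4]
    - [8, -41, 0, 0, 0.5]
    - [8, -41, 0, 0, 0.55]
    - [7, -41, 0, 0, 0.55]
    - [0, 0, 0, 8, 0.55]
    - [0, 0, 0, 8, 0.55]
    - [0, 0, 0, 8, 0.55]
    - [0, 0, 0, 8, 0.55]
    - [0, 0, 0, 8, 0.55]
    - [0, 0, 0, 8, 0.55]
    - [0, 0, 0, 8, 0.55]

```text
t: 39.75
eef_pos: [430.0, 55.9, 237.8]
tcp_rot: [-3.141, 0.001, 0.533]
ft_force: [0.6, 0.4, -0.3]
opening: 0.445
grip_force: 0.0
```

Call:
carry_out:
  motion:
    - [0, 0, 0, 8, 0.55]
    - [0, 0, 0, 8, 0.55]
    - [0, 0, 0, 4.8, 0.55]
    - [0, 0, 0, 0, 0.55]
    - [0, 0, 0, 0, 0.55]

```text
t: 40.25
eef_pos: [430.1, 55.9, 238.1]
tcp_rot: [-3.141, 0.001, 0.179]
ft_force: [-1.2, -0.7, -0.2]
opening: 0.449
grip_force: 0.0
```

```bash
python3 -c "
from h import *
c=Cam('wrist');c.save('w10.png')
print(c.px((430,56,92)))
plan(430,56,79,-1.395)
"
```

```text
[279.5 198.8]
shift [ -0.   -0.1 159.3] turn deg 0.15031391780549605 j6 1.3690308416618095 t 40.3
```

View pics/w10.png

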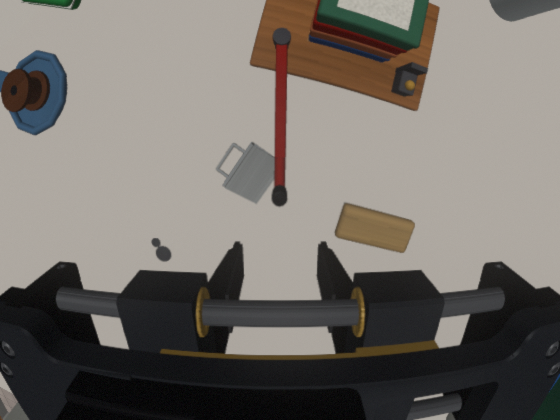

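Call:
carry_out:
  motion:
    - [0, 0, 45, 0, 0.55]
    - [0, 0, 45, 0, 0.55]
    - [0, 0, 45, 0, 0.55]
    - [0, 0, 24, 0, 0.55]
    - [0, 0, 0, 0, 0.55]
    - [0, 0, 0, 0, 0.72]
    - [0, 0, 0, 0, 0.72]
    - [0, 0, 0, 0, 0.72]

```text
t: 41.1
eef_pos: [430.9, 55.9, 80.9]
tcp_rot: [3.141, -0.003, 0.176]
ft_force: [-0.4, 1.1, 0.3]
opening: 0.291
grip_force: 0.0
```

Call:
carry_out:
  motion:
    - [1, 18, 0, -6.3, 0.72]
    - [1, 18, 0, -6.3, 0.72]
    - [1, 18, 0, -6.3, 0.72]
    - [1, 18, 0, -6.3, 0.72]
    - [1, 18, 0, -6.3, 0.72]
    - [1, 18, 0, -6.3, 0.72]
    - [1, 18, 0, -6.3, 0.72]
    - [1, 18, 0, -6.3, 0.72]
    - [1, 18, 0, -6.3, 0.72]
    - [1, 18, 0, -6.3, 0.72]
    - [0, 0, 0, 0, 0.72]
    - [0, 0, 0, 0, 0.72]

```text
t: 42.3
eef_pos: [543.7, -72.0, 80.1]
tcp_rot: [3.141, -0.0, 1.273]
ft_force: [0.2, 0.2, 0.6]
opening: 0.28
grip_force: 0.0
```

```bash
python3 -c "
from h import *
y=np.array([.055,.9985]);x=np.array([.9985,-.055]);H=np.array([632,6.5])-45*x+75*y
d=env.state()['eef_pos'][:2]-H; print('tool angle',np.arctan2(-d@x,-d@y),np.linalg.norm(d))
plan(*(H-165*y),79,-.055)
"
```

```text
tool angle 0.24059821714776322 162.98211424951302
shift [ 2.8 39.3  1.2] turn deg -13.92574762513763 j6 0.04565615932739908 t 42.3
```

Call:
carry_out:
  motion:
    - [1, 18, 0, -6.3, 0.72]
    - [1, 10, 0, -3.8, 0.72]
    - [0, 5, 0, -2, 0.72]
    - [0, 4, 0, -1.8, 0.72]
    - [0, 3, 0, 0, 0.72]
    - [0, 0, 0, 0, 0.72]
    - [0, 0, 0, 0, 0.72]

```text
t: 43.0
eef_pos: [583.3, -78.2, 79.9]
tcp_rot: [3.141, -0.0, 1.517]
ft_force: [-0.6, 0.4, -0.6]
opening: 0.283
grip_force: 0.0
```

Call:
carry_out:
  motion:
    - [0, 2, 0, 0, 0.72]
    - [0, 1.5, 0, 0, 0.72]
    - [0, 1.5, 0, 0, 0.72]
    - [0, 0, 0, 0, 0.72]
    - [0, 0, 0, 0, 0.72]

```text
t: 43.5
eef_pos: [588.6, -78.7, 79.5]
tcp_rot: [-3.142, -0.0, 1.518]
ft_force: [-0.3, 0.5, -0.5]
opening: 0.277
grip_force: 0.0
```

Call:
carry_out:
  motion:
    - [0, 1, 0, 0, 0.72]
    - [0, 1, 0, 0, 0.72]
    - [0, 0, 0, 0, 0.72]
    - [0, 0, 0, 0, 0.72]

```text
t: 43.9
eef_pos: [589.3, -78.7, 79.4]
tcp_rot: [-3.139, -0.0, 1.518]
ft_force: [-6.1, -0.7, 3.3]
opening: 0.286
grip_force: 3.1
```

Call:
carry_out:
  motion:
    - [0, 1, 0, 0, 0.72]
    - [0, 1, 0, 0, 0.72]
    - [0, 0, 0, 0, 0.72]
    - [0, 0, 0, 0, 0.72]

```text
t: 44.3
eef_pos: [589.6, -78.7, 79.2]
tcp_rot: [-3.135, -0.001, 1.518]
ft_force: [-14.1, -1.8, 6.0]
opening: 0.28
grip_force: 7.1
```

14 N, with no movement past the ball's 10 N, means the bar is on its stop. I'll back off, lift and check.

Call:
carry_out:
  motion:
    - [0, -4, 0, 0, 0.72]
    - [0, -4, 0, 0, 0.6]
    - [0, 0, 0, 0, 0.5]
    - [0, 0, 0, 0, 0.5]
    - [0, 0, -30, 0, 0.5]
    - [0, 0, -45, 0, 0.5]
    - [0, 0, -45, 0, 0.5]
    - [0, 0, -40, 0, 0.5]
    - [0, 0, 0, 0, 0.5]
    - [0, 0, 0, 0, 0.5]

```text
t: 45.3
eef_pos: [584.8, -78.5, 240.1]
tcp_rot: [3.14, 0.0, 1.518]
ft_force: [-1.1, -0.1, -1.8]
opening: 0.499
grip_force: 0.0
```

```bash
python3 -c "
from h import *
c=Cam('wrist');c.save('w11.png')
y=np.array([.055,.9985]);x=np.array([.9985,-.055]);H=np.array([632,6.5])-45*x+75*y
for a in (0,.05,.1): print(a,c.px(np.r_[H+165*(-np.cos(a)*y-np.sin(a)*x),92]))
print('hinge',c.px(np.r_[H,61]))
for b in c.blobs((40,60,20),(90,255,255),124,300): print(*b)
for r in ((0,150,40),(4,255,255)),((174,150,40),(180,255,255)):
  for b in c.blobs(*r,58,60): print('red',*b)
t=Cam('top')
for b in t.blobs((95,90,50),(120,255,255),10,100): print(*b)
t.save('t11.png',2.2,(100,125,440,285))
"
```

```text
0 [277.3 200.8]
0.05 [268.9 200.5]
0.1 [260.6 199.9]
hinge [277.8  39.1]
[328.7 109.1] [631.5   6. ] [94.2 60.6] 1.504
red [278.9 114.9] [588.1   0.6] [150.6  10.7] 1.517
[517.  367.8] [  87.1 -743.7] [301.8  11.8] 3.14
[131.7 233.6] [519.2 474.9] [149.9 116. ] 0.878
[ 41.5 314.3] [292.7 742.5] [697.3  11.8] 0.001
[293.9 111. ] [857.3 -21.8] [1537.5  417.1] 1.406
```

View pics/w11.png

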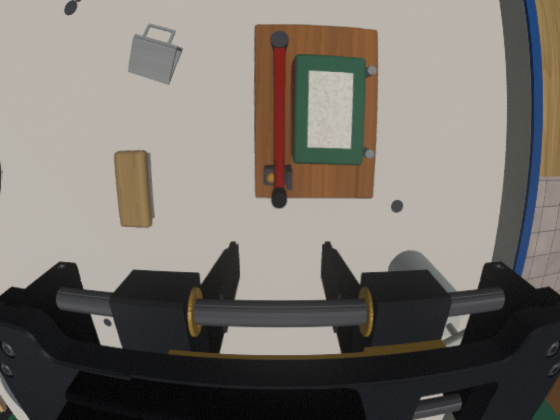

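View pics/t11.png

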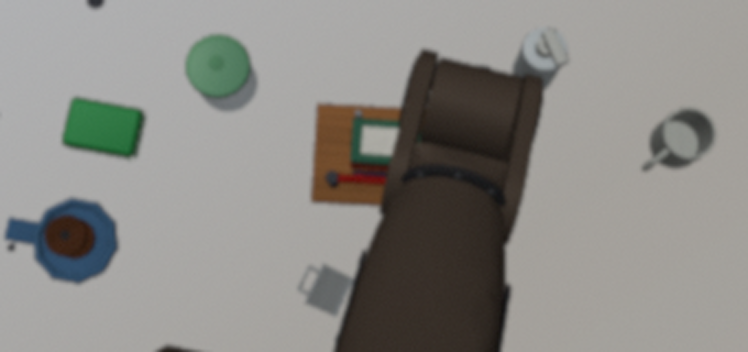

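The keeper is shut, at 1.517 against the rack's 1.516. The rest has been knocked about 30 mm and carried the spool along, so I'll check the spool's offset numerically.

```bash
python3 -c "
from h import *
for n in ('top','scene'):
  t=Cam(n)
  for b in t.blobs((95,90,50),(120,255,255),12,100):
    if 480<b[1][0]<560 and 380<b[1][1]<520:
      m=cv2.inRange(t.hsv,np.array((95,70,30)),np.array((125,255,255)));cs=[k for k in cv2.findContours(m,0,1)[0] if cv2.pointPolygonTest(k,tuple(map(float,b[0])),True)>-3]
      k=np.zeros_like(m);cv2.drawContours(k,cs,-1,255,-1);k=cv2.morphologyEx(k,cv2.MORPH_OPEN,cv2.getStructuringElement(2,(19,19) if n=='top' else (15,15)))
      cc=max(cv2.findContours(k,0,1)[0],key=cv2.contourArea);M=cv2.moments(cc);print(n,'rest',t.pt((M['m10']/M['m00'],M['m01']/M['m00']),12))
  for b in t.blobs((0,70,10),(20,255,110),56,60):
    if 440<b[1][0]<580 and 380<b[1][1]<540: print(n,'spool',*b)
"
```

```text
top rest [[508.7 462.3]]
top spool [131.1 232.2] [510.  455.5] [66.1 51.2] 1.293Traceback (most recent call last):
  File "<string>", line 9, in <module>
    cc=max(cv2.findContours(k,0,1)[0],key=cv2.contourArea);M=cv2.moments(cc);print(n,'rest',t.pt((M['m10']/M['m00'],M['m01']/M['m00']),12))
ValueError: max() iterable argument is empty
```

```bash
python3 -c "
from cell import env
print(env.job_done())"
```

```text
the job is handed in; nothing more can be done
None
```

I handed the job in; the hand-in returned no verdict. By my last measurements, all four tins present (no yellow one) stand in one square column on the cork pad, and the keeper is shut on its stop behind the catch. The spool is upright on the spoon rest, within about 10 mm of its centre, after the rest was knocked about 30 mm.

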